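Tip the hazelnuts into the bowl on the side plate

TASK

One of the two small white beakers under the wooden riser holds six hazelnuts. Take that beaker out, tip all the hazelnuts from it into the bowl that stands on the small plate in front of you, and stand the empty beaker upright back under the riser where it was. Leave the bowl on its plate, and do not disturb the empty second beaker or the other bowl.

Things in the scene. Friction and masses are not known exactly. Their poses are not given: they have to be found in the camera images.
- beaker_mid (a point): white round ceramic beaker holding the hazelnuts: 80 mm high, 58 mm wide outside at the foot, 64 at mid-height, 70 at the rim, walls 4, floor 5 mm, 0.13 to 0.21 kg empty. This point: on its axis, 40 mm above its underside; z points up out of the mouth. It starts upright on the table under the open edge of the riser's board (axis 0 to 10 mm behind the edge), near the middle of its length or near its far end
- spare_mid (a point): an identical but empty beaker that stands at the other place under the riser, 120 to 170 mm away; same point. Bystander
- rack_edge (a point): wooden riser at the left, fixed: board 360 mm long, 130 deep, 15 thick, on a thin C-shaped steel frame, uprights at the back; things up to 105 mm high stand on it. This point: middle of the lower edge of its open side, 145 mm above the table; x points level under the board to its closed back, y along the board. The board covers half of each beaker: a gripper must come from the open side, tilted 30 to 50 degrees
- bowl_mouth (a point): the bowl to fill: white, round, loose, 152 mm wide at the rim, 66 mm high, floor about 8 mm thick and 90 mm wide inside. It stands in the middle of the side plate, its rim about 73 mm above the table. This point is the centre of its mouth, at rim height; z up
- side_plate: flat white side plate, fixed, 209 mm wide, 20 mm high at its rim, under the bowl to fill; the origin is the centre of its underside on the table
- other_bowl_mouth (a point): an identical bowl that stands on the table without a plate; this point is the centre of its mouth, rim 66 mm above the table. Bystander, loose
- nut0_mid (a point): one of six brown hazelnuts, roughly round, smooth and slippery, 20 mm wide, 21 mm long, 12 g; this point is its centre. They start in the lower half of the beaker. They roll out once the beaker is tipped well past the level (about 110 degrees from upright)
- nut1_mid (a point): one of six brown hazelnuts, roughly round, smooth and slippery, 20 mm wide, 21 mm long, 12 g; this point is its centre. They start in the lower half of the beaker. They roll out once the beaker is tipped well past the level (about 110 degrees from upright)
- nut2_mid (a point): one of six brown hazelnuts, roughly round, smooth and slippery, 20 mm wide, 21 mm long, 12 g; this point is its centre. They start in the lower half of the beaker. They roll out once the beaker is tipped well past the level (about 110 degrees from upright)
- nut3_mid (a point): one of six brown hazelnuts, roughly round, smooth and slippery, 20 mm wide, 21 mm long, 12 g; this point is its centre. They start in the lower half of the beaker. They roll out once the beaker is tipped well past the level (about 110 degrees from upright)
- nut4_mid (a point): one of six brown hazelnuts, roughly round, smooth and slippery, 20 mm wide, 21 mm long, 12 g; this point is its centre. They start in the lower half of the beaker. They roll out once the beaker is tipped well past the level (about 110 degrees from upright)
- nut5_mid (a point): one of six brown hazelnuts, roughly round, smooth and slippery, 20 mm wide, 21 mm long, 12 g; this point is its centre. They start in the lower half of the beaker. They roll out once the beaker is tipped well past the level (about 110 degrees from upright)
Things that resemble listed ones, but are neither listed nor needed, are in the scene too. Leave any orange look-alike of the part that bears beaker_mid alone.

How it is judged:
By the outcome, as a careful person would: the job done as asked, in the order asked, and still so for the second after the job is handed in, with the robot touching nothing.
It also fails if it takes over 67 s, if anything falls off the work surface, if the arm or the gripper's body presses on something with over 40 N, if the wrist force passes 120 N, or if a joint passes its speed limit or range.

ROBOT

A 6-joint arm with a two-finger parallel gripper is mounted at the origin on the work surface; the furniture and walls round the work are solid. World frame = base frame: x ahead of the robot, y to its left, z up, the work surface at z = 0. Lengths are in mm, angles in rad, forces in N, time in s.
With the tool pointing down it reaches from about 325 to 875 mm from the base axis. Payload 4.4 kg.
Tool frame: the origin (TCP) lies on the centre line of the jaws, within the pads' length; the fingertips stand ahead of it and the grasp point (between the pads) lies 6 mm ahead of it (ctrl.tcp_to_tips is the z of the fingertips in the tool frame, in mm); z points along the fingers, y is the direction in which the jaws open and shut (so a half turn about z gives the same grasp; the last joint's range is limited). The gripper opens to 85 mm and grips with 20 to 120 N. Pads are 22 mm wide; open, the fingers measure 114 mm over their backs; the gripper's body (76 mm by 85 mm) begins 54 mm behind the grasp point. The pads swing forward as they close: fully open they stand 13 mm farther back than shut.
Start: joints at [1.099, 0.207, 1.542, -0, 1.393, -0.15], TCP at [181.322, 545.665, 256.282] pointing down, gripper open.
Joint ranges: [-2.73, 2.73], [-0.86, 2.22], [0.23, 2.46], [-1.11, 4.25], [0.08, 2.63], [-2.82, 2.82]. Speed limits (rad/s): [2.79, 2.79, 3.14, 3.14, 3.14, 3.14].

INTERFACE

Orientations are given as a 3x3 rotation matrix whose columns are the frame's x, y, z axes.
In Python, from plant import ctrl, sensors, optics gives the robot as it stands. Calls block until the motion is done:
- ctrl.move_ptp(position, orientation): joint-space move of the TCP to a pose.
- ctrl.move_l(position, rot=None, vel=150, threshold=None): straight line of the TCP; rot=None keeps the orientation; vel is the mean speed in mm/s. With threshold (N) it stops when the force on the tool has changed by that much, and returns True; else False.
- ctrl.set_joints(angles): joint-space move.
- ctrl.gripper_to(opening, force=None): finger opening in mm; force is the grip in N (None keeps the last); returns when the fingers have stopped.
- ctrl.hold(seconds).
- ctrl.solve_ik(position, orientation): joint angles nearest the present ones, or None.
- sensors.read_state(): the state.
- optics.grab_frame(name): name is "side" or "top"; returns (picture, depth): 400x640x3 uint8, red, green, blue; 400x640 float32, mm along the optical axis (not along the pixel's ray), 0 where there is no reading.
- optics.camera_params(name): a dict with "mtx" (3x3 intrinsics, pixels), "R" (3x3) and "t" (3): a world point X has camera coordinates R X + t. Camera axes: x right, y down, z forward; pixel columns grow to the right and rows downward; lengths in mm; the calibration is good to about 2 mm. A picture is of the moment at which its call begins. camera_params takes no time and is no camera call.
A pose or a line that the arm cannot do raises ctrl.MotionError and nothing moves.
- ctrl.finish_job(): hands the job in, once; it reports no verdict.
The state is a dict: "t": time; "q": joint angles; "qvel": joint speeds; "tau": joint torques, N m; "eef_pos": TCP position; "eef_rot": TCP orientation; "force": force on the tool from outside, world axes, zero at the start; "wrist_torque": the same for the moment, N m; "grip_width": finger opening in mm.
Only numpy, scipy, OpenCV 4.12 (cv2) and the standard library are available. Lean on these libraries where they do the work, as an engineer would, in place of code of your own. Each camera call takes 0.05 s, during which the arm holds its last target.

## Working session

There is one attempt and no reset: what is moved stays moved. The work goes in short steps, each a Python script; the robot and the scene stay as the last script left them, time stands still between calls to the robot, and variables do not carry over. Pictures are saved under pics/ and viewed, and the job is handed in when it is done.

```bash
ls; mkdir -p pics; python3 - <<'E'
from plant import ctrl, sensors, optics
import cv2,numpy as np
for n in("side","top"):
    p,d=optics.grab_frame(n); cv2.imwrite(f"pics/{n}0.png",p[:,:,::-1]); np.save(f"pics/{n}0.npy",d)
    c=optics.camera_params(n); print(n,c); print("cam pos",-c["R"].T@c["t"])
print(sensors.read_state()); print(ctrl.tcp_to_tips)
E
```

```text
pics
side {'mtx': array([[387.12963801,   0.        , 324.15837329],
       [  0.        , 387.12963801, 198.58839053],
       [  0.        ,   0.        ,   1.        ]]), 'R': array([[-3.04687605e-01,  9.52452057e-01,  7.37065584e-04],
       [ 8.14275615e-01,  2.60886509e-01, -5.18549373e-01],
       [-4.94085707e-01, -1.57395392e-01, -8.55047370e-01]]), 't': array([ 156.46140832, -254.55560979, 1436.31872973])}
cam pos [ 964.61483299  143.4580837  1096.00557769]
top {'mtx': array([[380.50142373,   0.        , 317.31549256],
       [  0.        , 380.50142373, 200.5865863 ],
       [  0.        ,   0.        ,   1.        ]]), 'R': array([[ 0.07854834, -0.99689751,  0.00505045],
       [-0.97516997, -0.07788664, -0.20730944],
       [ 0.20705963,  0.01135876, -0.97826238]]), 't': array([ -55.54104248,  390.19155246, 1163.3595579 ])}
cam pos [ 143.98093981  -38.19234714 1219.2417929 ]
{'t': 0.1, 'q': array([ 1.09950541e+00,  2.07384657e-01,  1.54283187e+00, -6.66600448e-06,
        1.39353343e+00, -1.50485181e-01]), 'qvel': array([ 1.14363844e-03,  8.83145587e-04, -4.69760238e-03, -4.30465567e-05,
       -1.75798515e-05, -5.50328148e-04]), 'tau': array([-5.23360413e-04, -3.84092367e+01, -2.92546964e+01, -1.15943481e-04,
        4.93670086e-03, -2.20774055e-06]), 'eef_pos': array([181.02125754, 545.07676162, 255.20366773]), 'eef_rot': array([[-9.48981870e-01,  3.15329134e-01, -9.73651677e-04],
       [ 3.15330478e-01,  9.48979970e-01, -1.92510486e-03],
       [ 3.16934291e-04, -2.13391166e-03, -9.99997673e-01]]), 'force': array([ 0.02944805,  0.59946798, -0.55628705]), 'wrist_torque': array([ 0.04304946,  0.00971749, -0.00666485]), 'grip_width': 85.47455317821921}
25.0
```

View pics/side0.png

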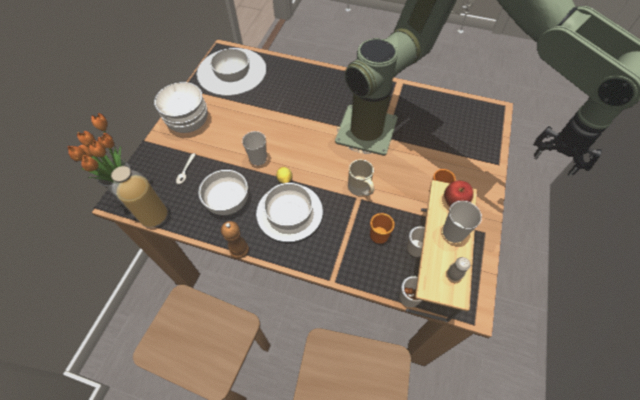

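View pics/top0.png

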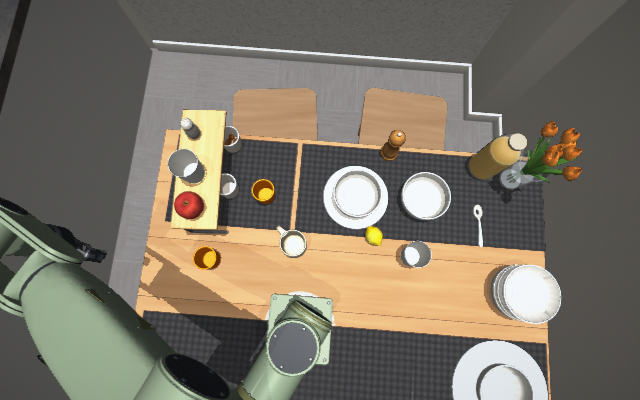

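```bash
python3 - <<'E'
import cv2,numpy as np
t=cv2.imread("pics/top0.png");s=cv2.imread("pics/side0.png")
a=cv2.resize(t[105:215,165:285],None,fx=5,fy=5,interpolation=cv2.INTER_CUBIC)[:550,:400]
a=cv2.resize(t[110:210,205:280],(400,533),interpolation=cv2.INTER_CUBIC)
b=cv2.resize(s[210:310,375:450],(400,533),interpolation=cv2.INTER_CUBIC)
cv2.imwrite("pics/crop0.png",np.hstack([a,b]))
E
cat > geo.py <<'E'
import numpy as np,cv2
from plant import ctrl,sensors,optics
C={n:optics.camera_params(n) for n in("side","top")}
def ray(n,u,v):
    c=C[n]; d=c["R"].T@np.linalg.inv(c["mtx"])@np.array([u,v,1.]); return -c["R"].T@c["t"],d
def onz(n,u,v,z):
    o,d=ray(n,u,v); return o+d*(z-o[2])/d[2]
def proj(n,X):
    c=C[n]; x=c["mtx"]@(c["R"]@np.asarray(X,float)+c["t"]); return x[:2]/x[2]
def deproj(n,D):
    v,u=np.mgrid[:400,:640]; c=C[n]
    r=np.linalg.inv(c["mtx"])@np.stack([u.ravel(),v.ravel(),np.ones(u.size)])
    P=(r*D.ravel()-c["t"][:,None]); return (c["R"].T@P).T.reshape(400,640,3)
def fitcirc(P):
    A=np.c_[P[:,:2],np.ones(len(P))]; s=np.linalg.lstsq(A,-(P[:,:2]**2).sum(1),rcond=None)[0]
    c=-s[:2]/2; return c,np.sqrt(c@c-s[2])
E
```

```text
(no output)
```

View pics/crop0.png

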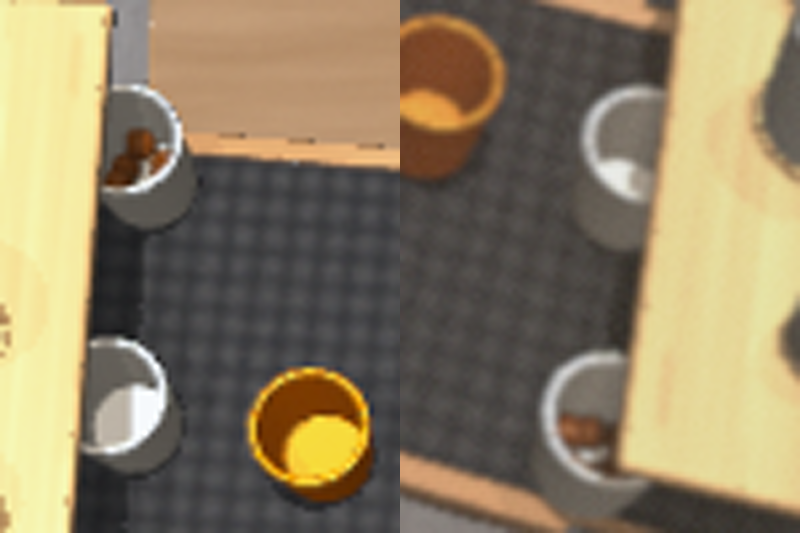

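The candidates are the two white beakers. One is far, at top (231,138) / side (410,291), with brown nuts visible. The other is in the middle, at top (228,186) / side (417,242), and is empty. The orange cups at top (263,191) and (206,259) are look-alikes. The far white beaker is the one meant, and the crop confirms it. Next I measure.

```bash
python3 - <<'E'
from geo import *
for n in("top","side"):
    D=np.load(f"pics/{n}0.npy"); P=deproj(n,D); I=cv2.imread(f"pics/{n}0.png")
    ok=D>0
    def box(u0,v0,u1,v1):
        m=np.zeros_like(ok);m[v0:v1,u0:u1]=1;return m&ok
    b={"top":dict(far=(220,120,245,165),mid=(215,168,242,205),bowl=(320,160,392,230),other=(398,168,455,225),rack=(165,105,235,240)),
       "side":dict(far=(392,270,425,312),mid=(400,222,430,262),bowl=(255,178,325,242),other=(193,165,253,218),rack=(410,175,485,310))}[n]
    for k,bb in b.items():
        m=box(*bb);Q=P[m]
        if k=="rack":
            q=Q[abs(Q[:,2]-160)<5]; r=cv2.minAreaRect(q[:,:2].astype(np.float32)); print(n,k,len(q),q[:,2].mean(),r,cv2.boxPoints(r).round(0).tolist()); continue
        zr={"far":80,"mid":80,"bowl":73,"other":66}[k]
        q=Q[abs(Q[:,2]-zr)<4]
        if k in("far","mid"):
            pix=I[m][abs(Q[:,2]-zr)<4]; q=q[pix.max(1)-pix.min(1)<40]
        R={"far":34,"mid":34,"bowl":75,"other":75}[k]
        c,r=fitcirc(q)
        for _ in range(3):
            g=q[abs(np.linalg.norm(q[:,:2]-c,axis=1)-r)<5]
            c,r=fitcirc(g)
        from scipy.optimize import least_squares
        f=least_squares(lambda x:np.linalg.norm(g[:,:2]-x,axis=1)-R,c).x
        print(n,k,len(g),c,r,"fixed R:",f,"zmax",np.percentile(Q[:,2],98))
E
```

```text
top far 49 [571.85646692 273.79372166] 32.389097324871955 fixed R: [571.76017202 275.84031494] zmax 162.36968884646703
top mid 59 [415.28484982 263.69248769] 32.395353344272735 fixed R: [415.04337352 265.63862246] zmax 162.74805466457525
top bowl 195 [ 422.44775436 -146.41595834] 73.54268237511248 fixed R: [ 422.23957716 -146.37420649] zmax 72.24911869651407
top other 208 [ 432.70777926 -361.19569888] 73.52494491134996 fixed R: [ 432.69340496 -361.09412707] zmax 66.16414295096493
top rack 3609 160.39583019299374 ((440.5725402832031, 323.96435546875), (360.1982727050781, 130.6854248046875), 3.3285789489746094) [[257.0, 379.0], [265.0, 248.0], [624.0, 269.0], [617.0, 400.0]]
side far 77 [572.38212436 274.77366493] 32.76161062534273 fixed R: [572.006379   276.33001739] zmax 162.04364583454193
side mid 60 [415.57035327 264.16893565] 32.27600453731702 fixed R: [415.45531749 266.5451561 ] zmax 162.4949358819697
side bowl 198 [ 422.84602036 -145.94774971] 73.57009503194799 fixed R: [ 422.85816411 -146.03251258] zmax 72.44289686836109
side other 209 [ 433.63540876 -360.42600147] 73.49727902642302 fixed R: [ 433.63551835 -360.41176175] zmax 67.14780807135942
side rack 4105 160.2114513925917 ((440.5677185058594, 324.8353271484375), (360.2402648925781, 130.40423583984375), 3.2772789001464844) [[257.0, 380.0], [264.0, 249.0], [624.0, 270.0], [617.0, 400.0]]
```

```bash
cat >> geo.py <<'E'
def Rt(az,el,flip=False):
    """tool z at azimuth az, elevation el (deg); jaw axis horizontal; flip=half turn about z"""
    a,e=np.radians([az,el]); z=np.array([np.cos(a)*np.cos(e),np.sin(a)*np.cos(e),np.sin(e)])
    y=np.array([-np.sin(a),np.cos(a),0]); 
    if flip:y=-y
    return np.c_[np.cross(y,z),y,z]
B=np.array([572.,274.5]); BOWL=np.array([422.5,-146.2]); TH=48.; HG=52.; DEEP=3.
def grasp_tcp(xy,zgp,R,deep=DEEP): # TCP so that the beaker axis point at height zgp sits `deep` behind the grasp point
    return np.array([*xy,zgp])-R[:,2]*(6-deep)
E
python3 - <<'E'
from geo import *
f=lambda q:None if q is None else np.round(q,2).tolist()
for flip in(0,1):
  for az in(70,93.3,110):
    R=Rt(az,TH-90,flip)
    print("grasp",flip,az,f(ctrl.solve_ik(grasp_tcp(B,HG,R),R)),"pre",f(ctrl.solve_ik(grasp_tcp(B,HG,R)-R[:,2]*110,R)))
for flip in(0,1):
  for el in (0,5):
   for az in range(-180,180,20):
    R=Rt(az,el,flip); q=ctrl.solve_ik(np.array([*BOWL,145])-R[:,2]*6,R)
    if q is not None: print("pour",flip,el,az,f(q))
for flip in(0,1):
   for az in range(-180,180,20):
    R=Rt(az,TH-90,flip); q=ctrl.solve_ik(np.array([*BOWL,170])-R[:,2]*6,R)
    if q is not None: print("upright",flip,az,f(q))
E
```

```text
grasp 0 70 [-0.03, 0.51, 1.88, 1.19, 0.87, 2.58] pre [-0.2, 0.31, 1.96, 1.03, 1.03, 2.65]
grasp 0 93.3 [-0.05, 0.63, 1.66, 0.93, 1.18, 2.51] pre [-0.19, 0.51, 1.65, 0.83, 1.35, 2.54]
grasp 0 110 [-0.03, 0.72, 1.49, 0.78, 1.39, 2.43] pre [-0.14, 0.65, 1.42, 0.72, 1.56, 2.46]
grasp 1 70 [-0.03, 0.51, 1.88, 1.19, 0.87, -0.56] pre [-0.2, 0.31, 1.96, 1.03, 1.03, -0.49]
grasp 1 93.3 [-0.05, 0.63, 1.66, 0.93, 1.18, -0.63] pre [-0.19, 0.51, 1.65, 0.83, 1.35, -0.6]
grasp 1 110 [-0.03, 0.72, 1.49, 0.78, 1.39, -0.71] pre [-0.14, 0.65, 1.42, 0.72, 1.56, -0.68]
pour 0 0 -180 [-0.32, 1.02, 1.2, -0.5, 2.43, 1.18]
pour 0 0 -160 [-0.19, 0.97, 1.3, -0.74, 2.29, 1.03]
pour 0 0 -140 [-0.06, 0.9, 1.45, -0.93, 2.11, 0.96]
pour 0 0 20 [-1.35, 0.62, 2.32, 1.44, 1.6, 1.77]
pour 0 0 40 [-1.27, 0.66, 2.1, 1.2, 1.72, 1.93]
pour 0 0 60 [-1.15, 0.73, 1.87, 1.01, 1.88, 2.02]
pour 0 0 80 [-1.02, 0.81, 1.66, 0.85, 2.05, 2.06]
pour 0 0 100 [-0.88, 0.9, 1.46, 0.67, 2.23, 2.02]
pour 0 0 120 [-0.74, 0.97, 1.31, 0.46, 2.38, 1.91]
pour 0 0 140 [-0.6, 1.02, 1.21, 0.17, 2.48, 1.7]
pour 0 0 160 [-0.46, 1.03, 1.17, -0.18, 2.5
[... 2739 characters left out ...]
0.6, 1.67, -2.29]
upright 1 -120 [-0.08, 0.34, 1.78, -0.74, 1.49, -2.45]
upright 1 -100 [-0.03, 0.22, 1.95, -0.88, 1.28, -2.6]
upright 1 -80 [-0.04, 0.07, 2.13, -1.01, 1.03, -2.76]
upright 1 -40 [-0.36, -0.29, 2.43, -0.93, 0.31, 2.71]
upright 1 0 [-0.98, -0.31, 2.44, 1.07, 0.78, -0.12]
upright 1 20 [-1.08, -0.13, 2.31, 0.99, 1.08, -0.41]
upright 1 40 [-1.08, 0.05, 2.14, 0.86, 1.3, -0.6]
upright 1 60 [-1.01, 0.2, 1.97, 0.72, 1.48, -0.75]
upright 1 80 [-0.92, 0.33, 1.8, 0.58, 1.65, -0.9]
upright 1 100 [-0.82, 0.43, 1.65, 0.43, 1.79, -1.06]
upright 1 120 [-0.7, 0.51, 1.53, 0.27, 1.9, -1.25]
upright 1 140 [-0.58, 0.56, 1.46, 0.09, 1.96, -1.46]
upright 1 160 [-0.47, 0.58, 1.43, -0.1, 1.97, -1.69]
```

```bash
cat >> geo.py <<'E'
def snap(tag,crop=None):
    out=[]
    for n in("top","side"):
        p,d=optics.grab_frame(n); np.save(f"pics/{n}_{tag}.npy",d); cv2.imwrite(f"pics/{n}_{tag}.png",p[:,:,::-1])
E
python3 - <<'E'
from geo import *
# dry check of pour path
u=np.array([np.cos(np.radians(40)),np.sin(np.radians(40)),0])
M=np.array([*BOWL,145.])-35*u
for s in range(0,141,10):
    el=-42-s
    R=Rt(40,el,1)   # continues past -90
    off=np.array([0,0,HG-40.])
    # grasp point = M + (HG-40)*beaker up
    a=np.radians(s); up=np.array([0,0,1])*np.cos(a)+u*np.sin(a)
    T=M+12*up-R[:,2]*(6-DEEP)
    q=ctrl.solve_ik(T,R); print(s,None if q is None else q.round(2))
E
```

```text
0 [-1.16  0.09  2.15  0.83  1.32 -0.68]
10 [-1.06  0.01  2.13  0.7   1.23 -0.5 ]
20 [-0.94 -0.03  2.1   0.54  1.16 -0.31]
30 [-0.81 -0.04  2.06  0.35  1.12 -0.09]
40 [-0.68 -0.02  2.02  0.15  1.12  0.13]
50 [-0.56  0.03  1.96 -0.04  1.16  0.33]
60 [-0.45  0.1   1.91 -0.2   1.23  0.5 ]
70 [-0.36  0.19  1.85 -0.34  1.32  0.64]
80 [-0.28  0.28  1.79 -0.46  1.42  0.74]
90 [-0.22  0.39  1.73 -0.56  1.53  0.83]
100 [-0.17  0.49  1.67 -0.65  1.65  0.89]
110 [-0.13  0.6   1.62 -0.73  1.76  0.93]
120 [-0.11  0.71  1.58 -0.8   1.87  0.96]
130 [-0.1   0.81  1.54 -0.88  1.98  0.98]
140 [-0.1   0.91  1.5  -0.96  2.08  0.99]
```

```bash
python3 - <<'E'
from geo import *
ctrl.move_l([181,545,440],vel=250)
q=sensors.read_state()["q"].copy(); q[0]=0.0; ctrl.set_joints(q)
R=Rt(93.3,TH-90,True); G=grasp_tcp(B,HG,R); pre=G-R[:,2]*110
ctrl.gripper_to(85)
ctrl.move_ptp(pre+[0,0,150],R); print(sensors.read_state()["q"].round(2))
ctrl.move_l(pre,vel=150)
s=sensors.read_state(); print(s["t"],s["eef_pos"],pre,s["force"])
snap("pre")
E
```

```text
[-0.19  0.31  1.58  0.8   1.54 -0.4 ]
5.2917 [577.68396394 190.59447605 128.6866706 ] [576.83396019 190.66388128 127.61175852] [0.0671041  0.82621234 0.74383969]
```

View pics/side_pre.png

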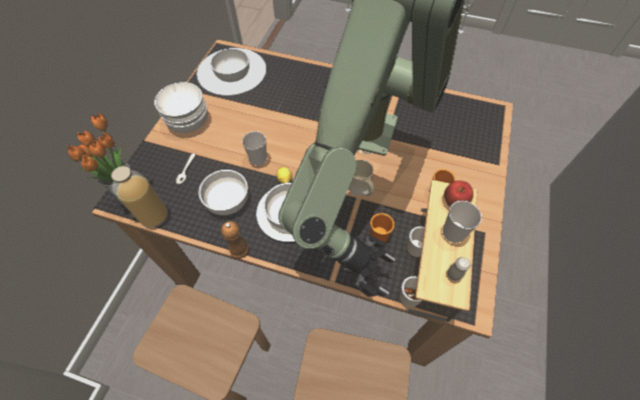

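View pics/top_pre.png

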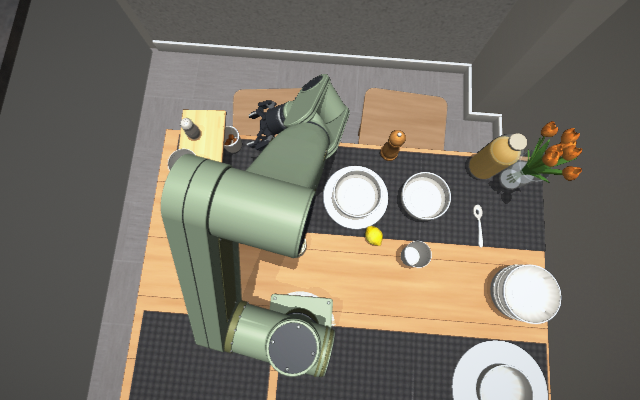

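Both views show the open jaws lined up with the far beaker (top 231,138) and clear of the board. Next I approach and grip.

```bash
python3 - <<'E'
from geo import *
R=Rt(93.3,TH-90,True); G=grasp_tcp(B,HG,R)
print(ctrl.move_l(G,vel=80,threshold=8))
s=sensors.read_state(); print(s["eef_pos"],G,s["force"])
ctrl.gripper_to(50,force=45); s=sensors.read_state(); print("w",s["grip_width"],s["force"],s["wrist_torque"],s["t"])
snap("grip")
E
```

```text
False
[572.63161622 271.94093762  54.43629088] [572.12833523 272.27426233  54.00739182] [ 0.3490512  -0.21545957 -0.44185752]
w 66.03984612605798 [-1.92245578 -0.72062144  4.12502213] [-0.06025108  0.12509258  0.17114875] 7.2417
```

```bash
python3 - <<'E'
import cv2,numpy as np
t=cv2.imread("pics/top_grip.png");s=cv2.imread("pics/side_grip.png")
cv2.imwrite("pics/crop_grip.png",np.hstack([cv2.resize(t[90:210,180:300],(400,400)),cv2.resize(s[200:320,350:470],(400,400))]))
E
```

```text
(no output)
```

View pics/crop_grip.png

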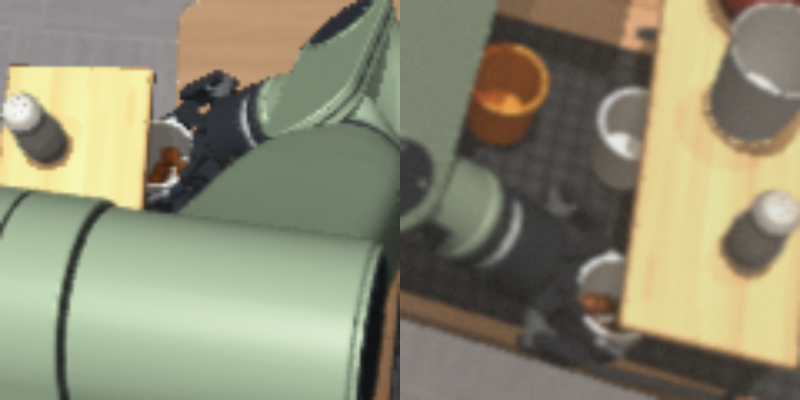

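The grip width of 66.0 mm matches the beaker's diameter at that height (65.8). Next I lift, pull out and carry.

```bash
cat >> geo.py <<'E'
U40=np.array([np.cos(np.radians(40)),np.sin(np.radians(40)),0])
def pour_pose(s,z=145.,back=35.):
    R=Rt(40,-42-s,True); a=np.radians(s); up=np.array([0,0,1])*np.cos(a)+U40*np.sin(a)
    return np.array([*BOWL,z])-back*U40+12*up-R[:,2]*(6-DEEP),R
E
python3 - <<'E'
from geo import *
R=Rt(93.3,TH-90,True); G=grasp_tcp(B,HG,R); n=np.array([-np.sin(np.radians(3.3)),np.cos(np.radians(3.3)),0])
s=sensors.read_state(); np.save("grip_pose.npy",np.r_[s["eef_pos"],s["eef_rot"].ravel()])
ctrl.move_l(G+[0,0,14],vel=60)
s=sensors.read_state(); print("w",s["grip_width"],s["force"],s["eef_pos"])
ctrl.move_l(G+[0,0,14]-130*n,vel=120)
ctrl.move_l(G+[0,0,130]-150*n,vel=120)
T,R2=pour_pose(0,175.)
ctrl.move_l(T,R2,vel=130)
s=sensors.read_state(); print("w",s["grip_width"],s["force"],s["eef_pos"],T,s["t"],s["q"].round(2))
snap("carry")
E
```

```text
w 65.93134138716046 [ 0.26816393  0.23376943 -2.6853132 ] [572.24615916 272.21629984  68.05991009]
w 66.0970443926448 [-0.04515174  0.39637909 -2.05689211] [ 394.10889461 -169.82596955  188.95298344] [ 393.9805986  -170.1306192   189.00739182] 12.9167 [-1.16  0.02  2.13  0.81  1.38 -0.62]
```

View pics/side_carry.png

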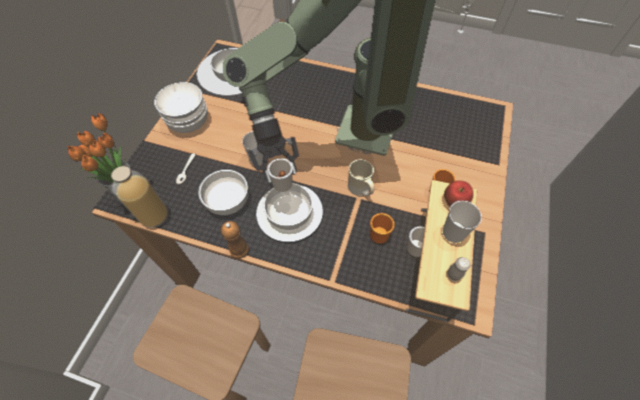

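View pics/top_carry.png

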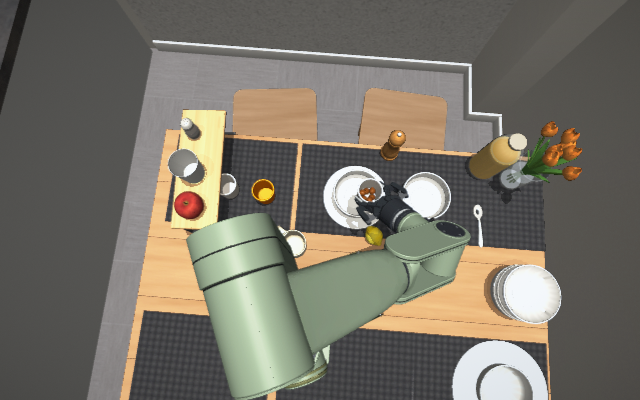

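The beaker is upright over the bowl's near side, with the nuts visible in it (top 369,191). Pour in small steps.

```bash
python3 - <<'E'
from geo import *
import time
def step(s,z,t):
    T,R=pour_pose(s,z); p=sensors.read_state()["eef_pos"]; d=max(np.linalg.norm(T-p),0.3)
    ctrl.move_l(T,R,vel=d/t)
t0=sensors.read_state()["t"]
for s,z in((15,170),(30,164),(45,158),(60,153),(75,149)):
    step(s,z,0.5); 
    st=sensors.read_state(); print(s,round(st["t"]-t0,2),abs(st["qvel"]).max().round(2),st["grip_width"].round(1))
for s in (85,95): step(s,147,0.4)
for s in range(100,141,5): step(s,147,0.35)
ctrl.hold(0.6)
s=sensors.read_state(); print(s["t"],s["force"],s["grip_width"]); snap("pour")
E
```

```text
Traceback (most recent call last):
AttributeError: 'float' object has no attribute 'round'
```

```bash
cat >> geo.py <<'E'
def pstep(s,z,t,back=35.):
    T,R=pour_pose(s,z,back); p=sensors.read_state()["eef_pos"]; d=max(np.linalg.norm(T-p),0.3)
    ctrl.move_l(T,R,vel=d/t)
E
python3 - <<'E'
from geo import *
t0=sensors.read_state()["t"]; print(t0)
for s,z in((30,164),(45,158),(60,153),(75,149)):
    pstep(s,z,0.5); 
    st=sensors.read_state(); print(s,round(st["t"]-t0,2),np.abs(st["qvel"]).max(),st["grip_width"])
for s in (85,95): pstep(s,147,0.4)
for s in range(100,141,5): pstep(s,147,0.35)
ctrl.hold(0.6)
s=sensors.read_state(); print(s["t"],s["force"],s["grip_width"]); snap("pour")
E
```

```text
13.6833
30 0.67 0.012795534813666395 65.68449998685217
45 1.34 0.011845086103892958 65.72197080431468
60 2.01 0.009359292195135111 66.13852747419163
75 2.66 0.013213283674664168 66.1698301879327
22.9583 [ 0.50100924  1.22326938 -1.33605044] 65.6252681448158
```

View pics/side_pour.png

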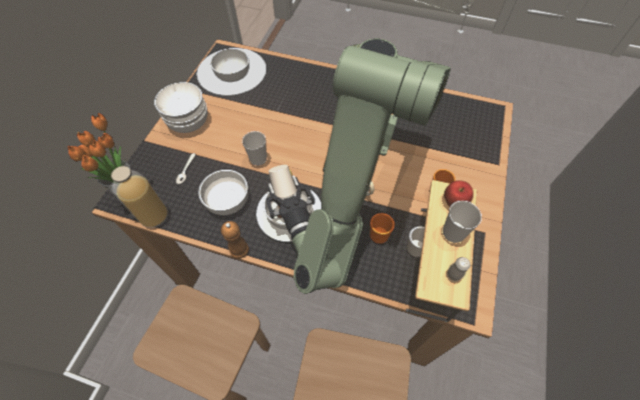

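View pics/top_pour.png

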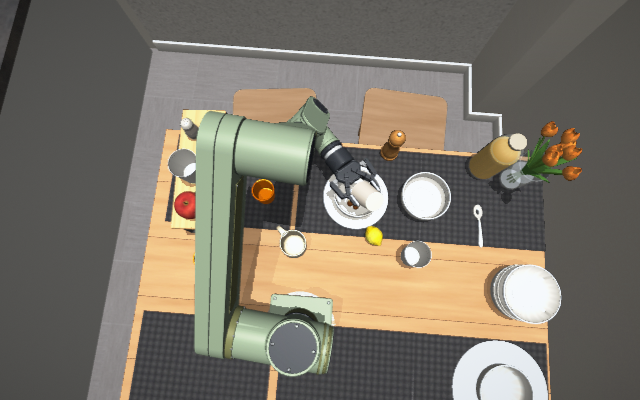

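The vertical force fell by about 0.7 N, which is six nuts at 12 g. Nuts are visible in the bowl at top (352,203). I tip back and look.

```bash
python3 - <<'E'
from geo import *
pstep(110,150,0.6);pstep(75,158,0.7); pstep(35,168,0.7); pstep(0,178,0.7)
R=Rt(93.3,TH-90,True); G=grasp_tcp(B,HG,R); n=np.array([-np.sin(np.radians(3.3)),np.cos(np.radians(3.3)),0])
ctrl.move_l(G+[0,0,130]-150*n,R,vel=150)
s=sensors.read_state(); print(s["t"],s["force"],s["grip_width"],s["eef_pos"],G+[0,0,130]-150*n); snap("back")
a=cv2.imread("pics/top_back.png");b=cv2.imread("pics/side_back.png")
cv2.imwrite("pics/crop_back.png",np.hstack([cv2.resize(a[90:240,240:400],(400,375)),cv2.resize(b[170:320,250:410],(400,375))]))
E
```

```text
28.7917 [-0.20098667 -0.25899409 -1.87681789] 65.80345512077619 [580.56164656 122.04875592 184.03647073] [580.76293927 122.52298984 184.00739182]
```

View pics/crop_back.png

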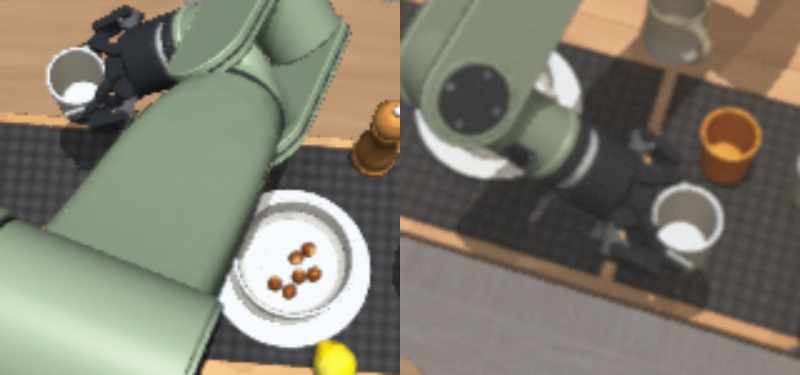

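View pics/side_back.png

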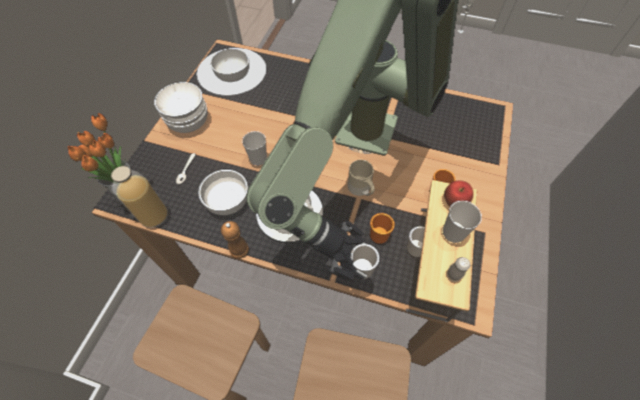

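The bowl holds six nuts and the beaker is empty. Before placing it, I check the beaker's pose in the grip.

```bash
python3 - <<'E'
from geo import *
n=np.array([-np.sin(np.radians(3.3)),np.cos(np.radians(3.3)),0]); e=np.array([*B,210])-150*n; print("expected rim centre",e)
for c in("top","side"):
    P=deproj(c,np.load(f"pics/{c}_back.npy")); I=cv2.imread(f"pics/{c}_back.png").astype(int)
    m=(np.linalg.norm(P[...,:2]-e[:2],axis=2)<42)&(abs(P[...,2]-210)<9)&(I.min(2)>110)
    q=P[m]; ctr,r=fitcirc(q); d=np.linalg.norm(q[:,:2]-ctr,axis=1); q=q[abs(d-r)<5]
    ctr,r=fitcirc(q); A=np.c_[q[:,:2]-ctr,np.ones(len(q))]
    pl=np.linalg.lstsq(A,q[:,2],rcond=None)[0]; print(c,len(q),ctr,r,"tilt deg",np.degrees(pl[:2]),"z",pl[2])
E
```

```text
expected rim centre [580.63460404 124.74872751 210.        ]
top 106 [580.47541593 125.3456353 ] 32.60130012049947 tilt deg [-0.27837074  0.99055268] z 208.40469033105632
side 176 [581.7098546  125.61363995] 32.681623562894366 tilt deg [0.89693184 0.03022225] z 208.33651301097711
```

```bash
python3 - <<'E'
from geo import *
R=Rt(93.3,TH-90,True); G=grasp_tcp(B,HG,R); n=np.array([-np.sin(np.radians(3.3)),np.cos(np.radians(3.3)),0])
ctrl.move_l(G+[0,0,14]-130*n,vel=130)
ctrl.move_l(G+[0,0,14],vel=90)
ctrl.move_l(G+[0,0,4],vel=40)
print("contact",ctrl.move_l(G+[0,0,-3],vel=12,threshold=5))
s=sensors.read_state(); print(s["eef_pos"],np.load("grip_pose.npy")[:3],s["force"])
ctrl.hold(0.2); ctrl.gripper_to(85); ctrl.hold(0.2)
p=sensors.read_state()["eef_pos"]
ctrl.move_l(p-R[:,2]*110,vel=70)
s=sensors.read_state(); print(s["t"],s["force"],s["grip_width"])
ctrl.move_l(G-R[:,2]*110+[0,0,150],vel=200)
q=sensors.read_state()["q"].copy(); q[0]-=0.7; ctrl.set_joints(q)
print(sensors.read_state()["t"]); snap("end")
a=cv2.imread("pics/top_end.png");b=cv2.imread("pics/side_end.png")
cv2.imwrite("pics/crop_end.png",np.hstack([cv2.resize(a[110:210,205:285],(400,500)),cv2.resize(b[210:310,370:450],(400,500))]))
for c in("top","side"):
    P=deproj(c,np.load(f"pics/{c}_end.npy")); I=cv2.imread(f"pics/{c}_end.png").astype(int)
    for nm,c0,z,rr in(("beaker",B,80,40),("spare",[415.4,264.5],80,40),("bowl",BOWL,73,85),("other",[433,-361],66,85)):
        m=(np.linalg.norm(P[...,:2]-c0,axis=2)<rr)&(abs(P[...,2]-z)<4)&(I.max(2)-I.min(2)<40); q=P[m]
        if len(q)<15: print(c,nm,"hidden");continue
        k,r=fitcirc(q); 
        for _ in range(3):
            q2=q[abs(np.linalg.norm(q[:,:2]-k,axis=1)-r)<5]; k,r=fitcirc(q2)
        print(c,nm,len(q2),k.round(1),round(float(r),1),"z",q2[:,2].mean().round(1))
E
```

```text
contact True
[572.36103015 272.36732207  54.8149445 ] [572.42043117 272.22281727  54.83016768] [ 0.09838109 -1.83321737  3.73047344]
34.7917 [ 0.21856043  0.38478061 -0.02756421] 84.99790400014511
37.2417
top beaker 45 [572.3 274.9] 32.5 z 79.8
top spare 54 [414.9 263.5] 32.3 z 80.2
top bowl 128 [ 422.4 -146.5] 73.6 z 72.3
top other hidden
side beaker 75 [572.7 275.6] 32.4 z 79.9
side spare 59 [415.3 264.3] 32.4 z 79.9
side bowl 213 [ 423.  -145.6] 73.6 z 72.2
side other 100 [ 433.1 -360.8] 73.9 z 65.6
```

View pics/crop_end.png

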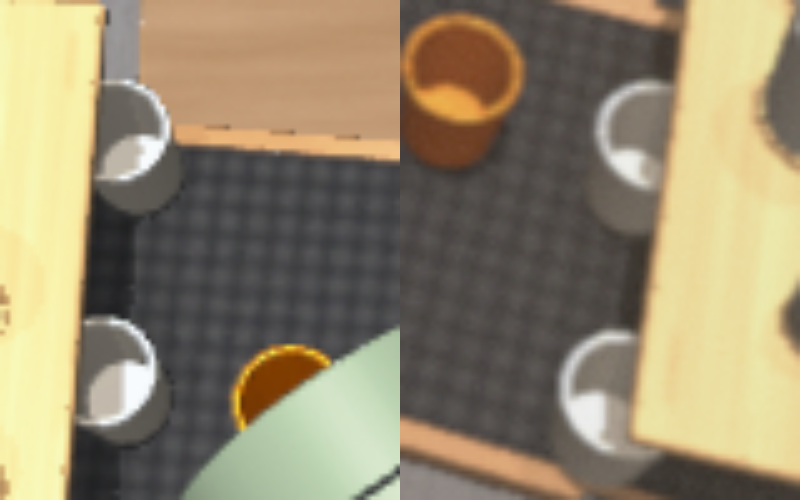

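View pics/top_end.png

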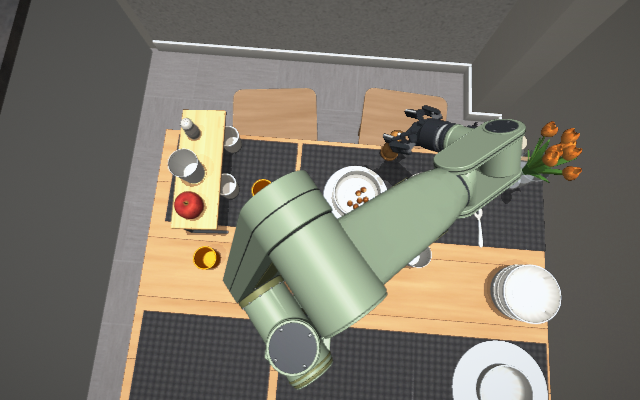

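View pics/side_end.png

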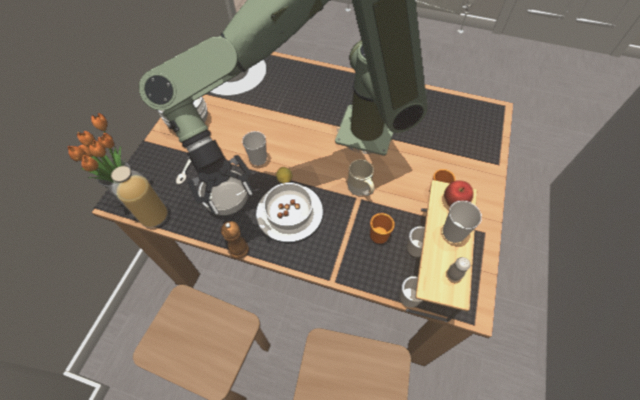

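```bash
python3 - <<'E'
from plant import ctrl,sensors
s=sensors.read_state(); print(s["force"],abs(s["qvel"]).max()); print(ctrl.finish_job())
E
```

```text
[ 0.25904446  0.70624124 -0.15769879] 0.002336823168354968
the job is handed in; nothing more can be done
None
```

The job is handed in at about 37 s. I took out the far white beaker, the one with the nuts, tipped it into the bowl on the side plate, and stood it empty back under the riser.

- **Nuts:** both camera views show six in the bowl and none left in the beaker. The weight on the wrist also fell by about six nuts' worth.
- **Beaker:** it stands with its rim at the right height for standing upright (about 80 mm). It is within about 1 mm of where it started.
- **Bystanders:** the empty second beaker and the bowl on its plate measured within about 1 mm of their first positions. The other bowl was hidden in the last top view. The side view puts it within about 1 mm of its start.
- **Robot:** the arm was clear and still, with under 1 N on the tool. I did not measure the neighbouring items, but both end views show nothing knocked over.

One script stopped on a printing error early in the pour, after the beaker had tilted 15 degrees. I resumed from there and nothing spilled. No check failed or disagreed.

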